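Roll the counting vial home in the shielded head

ROBOT

A 6-joint arm with a two-finger parallel gripper is mounted at the origin on the work surface. World frame = base frame: x ahead of the robot, y to its left, z up, the work surface at z = 0. Lengths are in mm, angles in degrees, forces in N, time in s.
With the tool pointing down it reaches from about 300 to 850 mm from the base axis. Payload 4.2 kg.
Tool frame: the origin (TCP) lies midway between the tips of the shut fingers; the grasp point (between the pads) lies 19 mm behind it (env.grip_point_offset is the distance from the TCP to the grasp point, in mm); z points along the fingers, x is the direction in which the jaws open and shut, and the axes are right-handed (so a half turn about z gives the same grasp; the last joint's range is limited). The gripper opens to 91 mm and grips with 3 to 60 N. Pads are 32 mm wide; open, the fingers measure 118 mm over their backs; the gripper's body (76 mm by 178 mm) begins 60 mm behind the grasp point.
Start: joints at [75.459, 18.312, 89.639, -0, 72.044, -1.146], TCP at [133.215, 559.372, 213.976] pointing down, gripper open.
Joint ranges: [-177.97, 177.97], [-48.28, 115.42], [12.27, 149.76], [-77.06, 257.06], [2.81, 150.46], [-146.56, 146.56]. Speed limits (degrees/s): [147.25, 147.25, 180, 180, 180, 180].

INTERFACE

Orientations are given as [roll, pitch, yaw] about the fixed x, y, z axes, in that order (R = Rz(yaw) Ry(pitch) Rx(roll)).
In Python, from workcell import env gives the robot as it stands.
- The arm moves only by the shell command python3 -m pendant 'ROWS' [FORCE]. ROWS is JSON, a list of rows, each an object with "xyz": the shift along the tool's x, y, z in m, a list of three; "roll": the turn about the tool's z in degrees; "jaw": the closure, from 0 (fully open) to 1 (shut). A call has exactly 8 rows; each row is the pose to reach, as a shift and turn from the pose commanded when the call began, along the tool's axes at that moment; what a row does not reach only later rows make up. A row lasts 1/8 s, in which the tool goes at most 62.5 mm and 10.7 degrees, less where a joint would pass 70% of its speed; a pose out of reach is approached as far as the arm can. A call with a gripper value outside its range is refused whole. The fingers move at their own pace and stop on an object; FORCE is the grip in N (left out, the last holds). Time passes only in rows, so rows that repeat a pose let the fingers close, or fill a call up. It gives the time, the measured TCP pose, the force and the opening at its end, in the units of the state.
- env.state(): the state, without advancing time (a new reading comes with each control period).
- env.grab_frame(name): name is "scene" or "top"; returns (picture, depth): 400x640x3 uint8, blue, green, red; 400x640 float32, mm along the optical axis (not along the pixel's ray), 0 where there is no reading.
- env.camera_params(name): a dict with "camera_matrix" (3x3 intrinsics, pixels), "D" ([k1, k2, p1, p2, k3] as OpenCV has them; the pictures are not rectified), "cam_to_world" (4x4, takes a point from camera to world coordinates). Camera axes: x right, y up, looking along -z (the intrinsics and any distortion apply to the point x, -y, -z); pixel columns grow to the right and rows downward; lengths in mm; the calibration is good to about 2 mm. A picture is of the moment at which its call begins. camera_params takes no time and is no camera call.
- env.job_done(): hands the job in, once; it reports no verdict.
The state is a dict: "time_s": time; "qpos": joint angles; "qvel": joint speeds; "effort": joint torques, N m; "ee_pos": TCP position; "ee_rot": TCP orientation; "force": force on the tool from outside, world axes, zero at the start; "torque": the same for the moment, N m; "gripper_width": finger opening in mm.
Only numpy, scipy, OpenCV 4.12 (cv2) and the standard library are available. Lean on these libraries where they do the work, as an engineer would, in place of code of your own. Each camera call takes 0.05 s, during which the arm holds its last target. There are 200 camera calls.

TASK

Take the orange-handled paddle out of its black stand and, using only its blade, gently roll the red-capped vial along the trough, over the yellow sill and up against the sprung copper plate of the counting head. Hold it against the plate, the blade pushing with 4 to 5 newtons (never more than 9), for at least two seconds for the reading, then back off slowly, leaving the vial lying past the sill, and put the paddle back upright in its stand. The vial must not be touched by the gripper, lifted out, or sent running ahead, and the spare vial, the vial rack, the blue pipette box and the yellow meter are to be left alone.

Things in the scene. Friction and masses are not known exactly. Their poses are not given: they have to be found in the camera images.
- trough: Straight loading trough, fixed, its own +y is the rolling direction (towards the counting head). Grey floor 12 mm above the bench, 66 mm wide between two steel side rails whose tops are 26 mm above the bench; 360 mm long. Origin on the bench, under the middle of the trough.
- head: Counting head, fixed over the trough, same axes (+y = rolling direction). Two dark cheeks beside the trough (82 mm apart, 50 mm high, y -10 to +120 mm), blue cross block behind (from y = +90 mm, 56 mm high), open above. A round yellow sill, 2 mm high, crosses the trough floor. Origin on the bench under the sill's crest.
- bay (a point): Middle of the bay floor: on the trough floor (12 mm above the bench), 16 mm past the sill's crest. Beyond it an upright sprung copper plate, 58 mm wide, 15 to 45 mm above the bench, faces -y. Its clamp is set differently each time: its free face is 30 to 54 mm past the crest. It yields along +y: about 1.5 N to start moving, 3 N more per mm, 8 mm travel.
- vial: Closed white counting vial, 28 mm diameter, 61 mm long over its red cap (cap 23 mm diameter, at +x), about 28 g, lying across the trough floor before the sill, free to roll. Origin on its axis at mid length (26 mm above the bench on the trough floor); own x is the axis, the other axes turn as it rolls.
- paddle: Paddle, 90 g: white slippery upright blade 46 mm wide (x), 5 mm thick (y), 28 mm high; over it an orange collar 40 x 24 mm from 28 to 34 mm, then the orange handle 30 mm (x) by 18 mm (y) from 34 to 94 mm. Origin mid lower edge of the blade, z up the handle, y square to the blade (both faces alike). Gripped across its 18 mm it is stiffest for pushing.
- stand: Black paddle stand, fixed, 90 x 60 mm, 40 mm high, with a slot 54 mm (x) by 10 mm (y) from above, into which the blade hangs while the collar rests on the top. Home, the paddle's origin is 12 mm above the stand's origin with z up and their y axes along one line (either way round). Origin on the bench under the slot's middle.
- spare_vial: Bystander: like vial standing upright on the bench beside the trough, green cap, 28 mm diameter, 61 mm high. Origin under its middle.
- pipette_box: Bystander: blue box with a clear cover, 80 x 120 x 65 mm. Origin under its middle.
- meter: Bystander: flat yellow hand meter, 75 x 140 x 40 mm. Origin under its middle.
- vial_rack: Bystander, fixed: black rack 80 x 110 mm with six upright vials, 73 mm high. Origin under its middle.
Mind the look-alikes: they are no part of the job. Leave any green look-alike of the stand alone.

How it is judged (in metres and radians):
On the way, in this order (a step that is already met when the one before it is completed fails the run):
1. the paddle is lifted clear of its stand (z of paddle in the frame of stand above 0.045 m), for 0.2 s.
2. the vial, past the sill, is pushed steadily by the paddle with 3.2 to 5.8 N against the sprung plate for 1.5 s (contact force between vial and head above 1.6 N and contact force between paddle and vial between 3.2 and 5.8 N and y of vial in the frame of head above 0.012 m), for 1.5 s.
At the end, for the whole second after the job is handed in: The vial lies at rest on the trough floor past the sill (its axis 4 to 48 mm beyond the crest), and the paddle hangs upright and still in its stand, blade down in the slot (within 8 mm and 0.15 rad, collar resting on the top to within 5 mm) (y of vial in the frame of head between 0.004 and 0.048 m and angle between vial's own x axis and vertical between 1.4 and 1.74 rad and z of vial in the frame of head below 0.031 m and linear speed of vial below 0.01 m/s and horizontal distance between paddle and stand below 0.008 m and z of paddle in the frame of stand between 0.006 and 0.017 m and angle between paddle's own z axis and vertical below 0.15 rad and linear speed of paddle below 0.02 m/s); the robot touches nothing.
It fails at once if the vial squeezed with more than 9 N (contact force between vial and paddle above 9 N or contact force between vial and head above 9 N).
It fails at once if the vial touched by the gripper or arm (contact force between any of the fingers, the arm and vial above 0.2 N).
It fails at once if the vial knocked or let run (faster than 0.25 m/s) (linear speed of vial above 0.25 m/s).
It fails at once if the vial lifted out of the trough (z of vial in the frame of trough above 0.042 m).
It fails at once if the bystanders shifted by more than 30 mm or the rack pushed hard (distance of any of spare_vial, pipette_box, meter from where it was at the start of the episode above 0.03 m or contact force between vial_rack and anything else above 15 N).
It also fails if it takes over 72 s, if anything falls off the work surface, if the arm or the gripper's body presses on something with over 40 N, if the wrist force passes 120 N, or if a joint passes its speed limit or range.

## Working session

There is one attempt and no reset: what is moved stays moved. The work goes in short steps, Python scripts to look and compute and a shell command to move; the robot and the scene stay as the last step left them, time stands still between calls to the robot, and variables do not carry over. Pictures are saved under pics/ and viewed, about 8 in all and at most 12, crops included, and the job is handed in when it is done.

```bash
ls; mkdir -p pics
python3 - <<'E'
from workcell import env
import cv2,numpy as np
print(env.state())
for n in ("top","scene"):
    p,d=env.grab_frame(n); cv2.imwrite(f"pics/{n}0.png",p); np.save(f"{n}0.npy",d)
    c=env.camera_params(n); print(n,np.round(c["camera_matrix"],1),c["D"],np.round(c["cam_to_world"],3))
E
```

```text
pics
{'time_s': 0.0, 'qpos': array([ 7.54582843e+01,  1.83529610e+01,  8.97072559e+01, -2.44034255e-03,
        7.20436831e+01, -1.14402955e+00]), 'qvel': array([-0.01003276,  0.02899484, -0.00237785,  0.01618333,  0.02657909,
       -0.02679389]), 'effort': array([ 1.45348848e-03, -4.12473035e+01, -2.31967843e+01,  7.27920304e-02,
        4.59333602e-02, -1.50429091e-04]), 'ee_pos': array([133.09811878, 558.85787998, 213.10129581]), 'ee_rot': array([1.79999755e+02, 1.03925633e-01, 7.66030680e+01]), 'force': array([-0.18916411, -0.27614733,  0.29900307]), 'torque': array([-0.00663039,  0.00552928, -0.04812751]), 'gripper_width': 90.87271240885974}
top [[452.4   0.  328.3]
 [  0.  452.4 196.4]
 [  0.    0.    1. ]] [0.01570721 0.         0.         0.         0.        ] [[ 4.70000e-02  9.79000e-01 -2.00000e-01  2.16679e+02]
 [-9.99000e-01  4.70000e-02 -3.00000e-03 -6.34300e+00]
 [ 7.00000e-03  2.00000e-01  9.80000e-01  1.37318e+03]
 [ 0.00000e+00  0.00000e+00  0.00000e+00  1.00000e+00]]
scene [[388.8   0.  325.5]
 [  0.  388.8 204. ]
 [  0.    0.    1. ]] [-0.02791816  0.          0.          0.          0.        ] [[-8.33000e-01 -3.65000e-01  4.15000e-01  8.90994e+02]
 [ 5.53000e-01 -5.41000e-01  6.34000e-01  5.74830e+02]
 [-7.00000e-03  7.58000e-01  6.52000e-01  6.59250e+02]
 [ 0.00000e+00  0.00000e+00  0.00000e+00  1.00000e+00]]
```

View pics/top0.png

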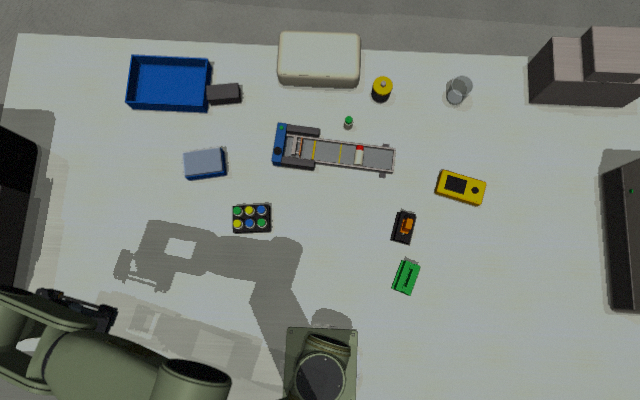

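View pics/scene0.png

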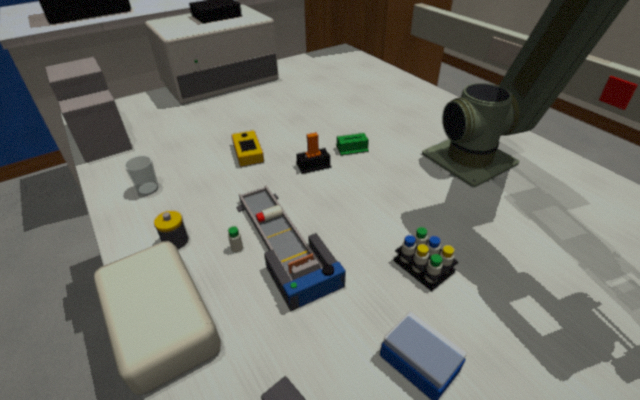

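Top view: the paddle in its black stand is at (405,226) and the empty green look-alike stand is at (407,276). The vial is at (359,155) with its cap towards +x. The head is at (295,147), with yellow stripes at (313,150) and (341,152). I'll choose the orange handle in the black stand and check it in enlarged crops.

```bash
cat > h.py <<'E'
import cv2,numpy as np
from workcell import env
def rays(n,uv):
    c=env.camera_params(n);K=np.array(c["camera_matrix"]);D=np.array(c["D"]);T=np.array(c["cam_to_world"])
    p=cv2.undistortPoints(np.array(uv,float).reshape(-1,1,2),K,D)[:,0]
    return T,np.c_[p[:,0],-p[:,1],-np.ones(len(p))]
def at_z(n,uv,z):
    T,r=rays(n,uv); w=r@T[:3,:3].T; o=T[:3,3]; z=np.broadcast_to(z,(len(w),))
    return o+w*((z-o[2])/w[:,2])[:,None]
def at_d(n,uv,d):
    T,r=rays(n,uv); uv=np.array(uv).astype(int); return (r*d[uv[:,1],uv[:,0]][:,None])@T[:3,:3].T+T[:3,3]
def cloud(n,d,x0,y0,x1,y1):
    u,v=np.meshgrid(np.arange(x0,x1),np.arange(y0,y1)); uv=np.c_[u.ravel(),v.ravel()]
    return uv,at_d(n,uv,d)
def proj(n,P):
    c=env.camera_params(n);T=np.array(c["cam_to_world"]);q=(np.atleast_2d(P)-T[:3,3])@T[:3,:3]
    return cv2.projectPoints(q*[1,-1,-1],np.zeros(3),np.zeros(3),np.array(c["camera_matrix"]),np.array(c["D"]))[0][:,0]
E
python3 - <<'E'
import cv2,numpy as np
a=cv2.imread("pics/top0.png"); s=cv2.imread("pics/scene0.png")
r=lambda i,x0,y0,x1,y1,k:cv2.resize(i[y0:y1,x0:x1],None,fx=k,fy=k,interpolation=cv2.INTER_CUBIC)
A=r(a,265,115,425,175,5) # 800x300
B=np.hstack([r(a,380,200,440,250,5),r(s,240,175,340,225,5)])
B=np.hstack([B,np.zeros((B.shape[0],0,3),np.uint8)])
cv2.imwrite("pics/c1.png",np.vstack([A,B]))
E
```

```text
(no output)
```

View pics/c1.png

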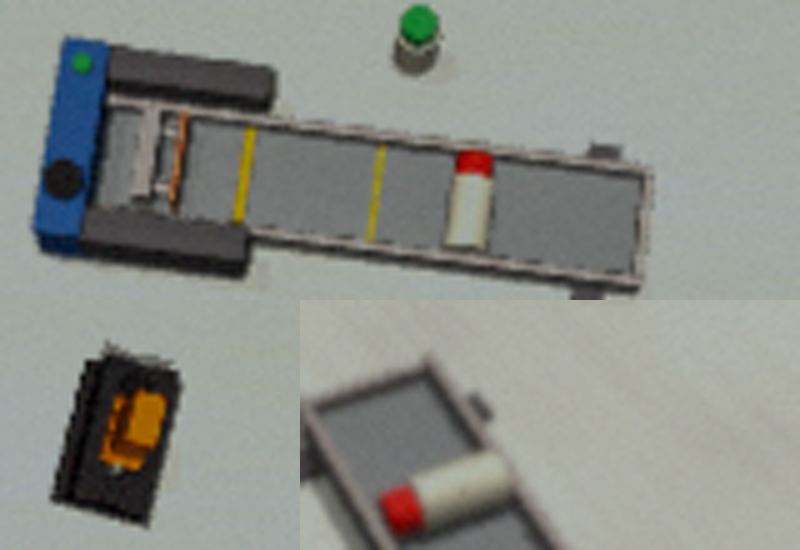

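Crop: the sill is the stripe beside the cheeks at (314,150), and the painted look-alike stripe is at (340,153). The paddle is upright in the black stand at (404,225), and the vial's red cap points to +x. Next I'll measure the poses.

```bash
cat > m.py <<'E'
from h import *
def rect(P,z0,z1,name,n):
    q=P[(P[:,2]>z0)&(P[:,2]<z1)]
    r=cv2.minAreaRect(q[:,:2].astype(np.float32)); print(n,name,len(q),"med",np.round(np.median(q,0),1),"rect",np.round(r[0],1),np.round(r[1],1),round(r[2],1))
boxes={"top":dict(stand=(385,203,425,250),trough=(262,115,402,185)),"scene":dict(stand=(290,125,335,178),trough=(230,180,350,310))}
for n in boxes:
    I=cv2.imread(f"pics/{n}0.png"); H=cv2.cvtColor(I,cv2.COLOR_BGR2HSV); d=np.load(f"{n}0.npy")
    x0,y0,x1,y1=boxes[n]["stand"]; uv,P=cloud(n,d,x0,y0,x1,y1)
    rect(P,32,48,"standtop",n); rect(P,75,120,"handle",n)
    h=H[uv[:,1],uv[:,0]]; o=(h[:,0]>5)&(h[:,0]<20)&(h[:,1]>150)&(h[:,2]>60); print(n,"orange uv",uv[o].mean(0),o.sum(),"zmax",P[o][:,2].max())
    x0,y0,x1,y1=boxes[n]["trough"]; uv,P=cloud(n,d,x0,y0,x1,y1); h=H[uv[:,1],uv[:,0]]
    rect(P,50,62,"block",n)
    rect(P,46,53,"cheeks",n)
    rect(P,20,29,"rails",n)
    ye=(h[:,0]>20)&(h[:,0]<35)&(h[:,1]>110)&(h[:,2]>90)
    lab=cv2.connectedComponentsWithStats(ye.reshape(y1-y0,x1-x0).astype(np.uint8))
    for i in range(1,lab[0]):
        if lab[2][i,4]<6: continue
        W=at_z(n,uv[lab[1].ravel()==i],13); 
        u,s,vt=np.linalg.svd(W[:,:2]-W[:,:2].mean(0)); print(n,"yellow",lab[2][i],np.round(W.mean(0),1),"dir",np.round(vt[0],3),"len",np.ptp((W[:,:2])@vt[0]).round(1))
    red=((h[:,0]<8)|(h[:,0]>172))&(h[:,1]>130)&(h[:,2]>70); wh=(h[:,1]<45)&(h[:,2]>150)&(P[:,2]>28)&(P[:,2]<44)
    print(n,"red",np.round(at_z(n,[uv[red].mean(0)],30),1),red.sum(), "vialcloud"); rect(P[wh],28,44,"vialwhite",n)
    co=(h[:,0]>3)&(h[:,0]<18)&(h[:,1]>80)&(P[:,2]>28)&(~red); q=P[co]; print(n,"copper",co.sum(),np.round(np.median(at_z(n,uv[co],45),0),1))
E
python3 m.py
```

```text
top standtop 324 med [ 399.1 -228.9   40.7] rect [ 408.3 -233.8] [44.5 89.9] 77.0
top handle 90 med [ 406.8 -231.1  105.3] rect [ 408.7 -233.5] [19.2 30.3] 75.4
top orange uv [406.16551724 225.32413793] 145 zmax 1373.179616458047
top block 612 med [657.  142.2  54.6] rect [650.5  53.3] [145.4 254.8] 8.3
top cheeks 424 med [637.7  99.2  50. ] rect [649.3  48. ] [144.4 263.2] 9.5
top rails 533 med [646.7 -39.7  25.2] rect [649.6 -14.4] [146.6 376.9] 0.6
top yellow [50 25  4 20 41] [642.6  51.2  13. ] dir [-0.997  0.078] len 62.7
top yellow [76 29  4 19 24] [634.2 -31.6  13. ] dir [-0.996  0.085] len 59.4
top red [[651.  -90.9  30. ]] 36 vialcloud
top vialwhite 80 med [617.9 -87.4  39.2] rect [665.8 -54.8] [303.1 128.1] 81.5
top copper 35 [641.2  90.4  45. ]
scene standtop 300 med [ 415.6 -220.5   41.5] rect [ 406.3 -230.3] [47.8 89.5] 78.3
scene handle 140 med [ 409.7 -223.9   94.7] rect [ 408.2 -229.5] [22.9 30.8] 87.0
scene orange uv [312.51778656 145.67588933] 253 zmax 659.2502832418238
scene block 1447 med [661.6 145.7  54.4] rect [649.   57.1] [147.1 256.9] 7.2
scene cheeks 937 med [672.6 100.   50.8] rect [648.2  64.3] [147.4 242.7] 7.4
scene rails 962 med [639.8   4.8  26.2] rect [661.6 -12.9] [379.9 159.8] 88.4
scene yellow [38 48 23 10 27] [626.8 -29.   13. ] dir [ 0.997 -0.083] len 55.9
scene yellow [51 70 26 12 68] [634.5  53.6  13. ] dir [ 0.997 -0.08 ] len 60.9
scene red [[646.2 -86.3  30. ]] 61 vialcloud
scene vialwhite 118 med [613.3 -82.   39. ] rect [ 620.5 -100.4] [191.7  71.6] 85.2
scene copper 159 [643.2  97.7  45. ]
```

```bash
python3 -m pendant '[{"xyz":[-0.038,0.047,0],"roll":0,"jaw":0},{"xyz":[-0.075,0.094,0],"roll":0,"jaw":0},{"xyz":[-0.112,0.141,0],"roll":0,"jaw":0},{"xyz":[-0.150,0.188,0],"roll":0,"jaw":0},{"xyz":[-0.188,0.235,0],"roll":0,"jaw":0},{"xyz":[-0.225,0.282,0],"roll":0,"jaw":0},{"xyz":[-0.262,0.330,0],"roll":0,"jaw":0},{"xyz":[-0.300,0.377,0],"roll":0,"jaw":0}]' 20
```

```text
time_s: 1.1
ee_pos: [431.3, 178.5, 213.8]
ee_rot: [-180.0, -0.0, 76.6]
force: [0.0, 0.0, -0.2]
gripper_width: 91.2
```

```bash
python3 -m pendant '[{"xyz":[-0.056,0.010,0],"roll":0,"jaw":0},{"xyz":[-0.112,0.020,0],"roll":0,"jaw":0},{"xyz":[-0.168,0.031,0],"roll":0,"jaw":0},{"xyz":[-0.224,0.041,0],"roll":0,"jaw":0},{"xyz":[-0.280,0.051,0],"roll":0,"jaw":0},{"xyz":[-0.336,0.061,0],"roll":0,"jaw":0},{"xyz":[-0.390,0.071,0.02],"roll":0,"jaw":0},{"xyz":[-0.406,0.074,0.064],"roll":0,"jaw":0}]'
python3 - <<'E'
from h import *
for n,b in (("top",(370,180,450,270)),("scene",(260,60,370,190))):
    p,d=env.grab_frame(n); cv2.imwrite(f"pics/{n}1.png",p); np.save(f"{n}1.npy",d)
a=cv2.imread("pics/top1.png")[170:270,360:460]; s=cv2.imread("pics/scene1.png")[80:180,265:365]
cv2.imwrite("pics/c2.png",np.hstack([cv2.resize(i,(400,400),interpolation=cv2.INTER_CUBIC) for i in (a,s)]))
print(env.state()["ee_pos"])
E
```

```text
time_s: 2.1
ee_pos: [409.5, -235.7, 150.4]
ee_rot: [179.7, 0.1, 76.4]
force: [0.2, 0.2, -0.2]
gripper_width: 91.2
[ 405.16395947 -231.69773612  146.00493324]
```

View pics/c2.png

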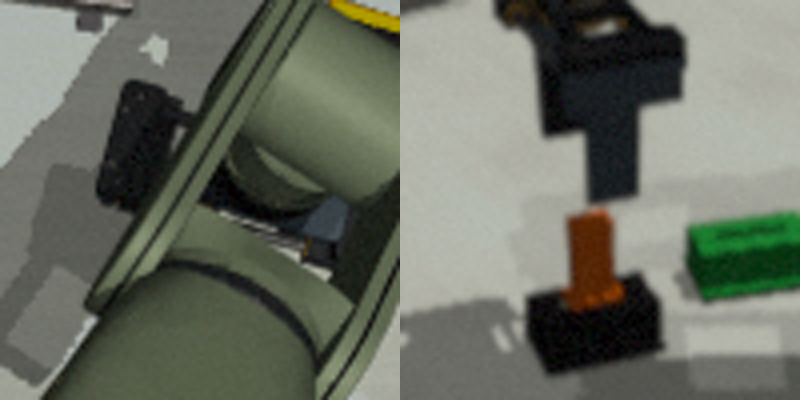

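Run:
```python
from h import *
s=env.state(); print(s["ee_pos"],s["ee_rot"],s["time_s"])
a=np.radians(s["ee_rot"][2]); X=np.array([np.cos(a),np.sin(a),0]); Y=np.array([np.sin(a),-np.cos(a),0])
t=np.array([407.5,-232.2,150]) if 0 else s["ee_pos"]
P=[t+59*X+k*Y for k in (-16,0,16)]
print("finger outer face bottom L,C,R",proj("scene",P).round(1).tolist())
c=np.array([408,-232,106])
print("handle top corners",proj("scene",[c+i*9*X+j*15*Y for i,j in((1,-1),(1,1),(-1,1),(-1,-1),(0,0))]).round(1).tolist())
I=cv2.imread("pics/scene1.png"); H=cv2.cvtColor(I,cv2.COLOR_BGR2HSV)
for v in (112,118,122,125,126,127,128,129,130,131,132): print(v,I[v,305:328,:].sum(1).tolist())
o=(H[...,0]>3)&(H[...,0]<22)&(H[...,1]>150)&(H[...,2]>40)
for v in range(130,160,2):
    w=np.where(o[v,290:340])[0]+290; print(v,(w.min(),w.max(),len(w)) if len(w) else None)
```

```text
[ 405.16395947 -231.69773612  146.00493324] [-1.79459348e+02 -1.69334003e-01  7.64230771e+01] 2.2
finger outer face bottom L,C,R [[324.7, 130.3], [318.9, 131.4], [313.0, 132.5]]
handle top corners [[317.4, 134.8], [307.0, 136.8], [305.0, 133.6], [315.3, 131.7], [311.2, 134.2]]
112 [74, 106, 134, 152, 179, 158, 109, 69, 68, 92, 85, 64, 79, 98, 80, 79, 99, 85, 97, 241, 432, 514, 518]
118 [515, 529, 526, 525, 524, 473, 294, 124, 77, 78, 93, 82, 95, 86, 76, 83, 93, 92, 97, 254, 445, 519, 527]
122 [523, 528, 525, 527, 524, 485, 311, 153, 90, 101, 98, 95, 64, 97, 77, 95, 75, 76, 96, 258, 447, 515, 520]
125 [524, 522, 533, 528, 520, 482, 329, 161, 96, 80, 89, 81, 74, 82, 89, 90, 78, 84, 114, 274, 456, 507, 506]
126 [527, 522, 519, 524, 512, 474, 334, 168, 111, 84, 84, 75, 100, 75, 97, 86, 81, 79, 104, 262, 445, 489, 493]
127 [523, 523, 517, 514, 505, 470, 332, 179, 83, 80, 76, 98, 77, 85, 87, 98, 96, 77, 130, 266, 448, 482, 494]
128 [513, 504, 504, 488, 489, 459, 335, 183, 103, 76, 95, 95, 100, 91, 94, 122, 126, 159, 188, 303, 440, 476, 495]
129 [486, 494, 494, 486, 488, 454, 341, 187, 103,
[... 220 characters left out ...]
467, 402, 330, 327, 319, 307, 343, 401, 445, 457, 462, 464, 467, 488, 495, 491, 496, 486]
132 [487, 488, 478, 463, 453, 416, 378, 366, 375, 357, 329, 374, 436, 480, 481, 489, 497, 500, 507, 507, 511, 509, 513]
130 None
132 None
134 (np.int64(310), np.int64(316), 7)
136 (np.int64(308), np.int64(317), 10)
138 (np.int64(308), np.int64(316), 9)
140 (np.int64(308), np.int64(316), 9)
142 (np.int64(308), np.int64(317), 10)
144 (np.int64(308), np.int64(317), 10)
146 (np.int64(308), np.int64(317), 10)
148 (np.int64(308), np.int64(317), 10)
150 (np.int64(308), np.int64(319), 12)
152 (np.int64(307), np.int64(320), 14)
154 (np.int64(306), np.int64(320), 15)
156 (np.int64(307), np.int64(315), 9)
158 None
```

```bash
python3 -m pendant '[{"xyz":[0,0,0.02],"roll":0,"jaw":0},{"xyz":[0,0,0.04],"roll":0,"jaw":0},{"xyz":[0,0,0.06],"roll":0,"jaw":0},{"xyz":[0,0,0.075],"roll":0,"jaw":0},{"xyz":[0,0,0.086],"roll":0,"jaw":0},{"xyz":[0,0,0.086],"roll":0,"jaw":0},{"xyz":[0,0,0.086],"roll":0,"jaw":0},{"xyz":[0,0,0.086],"roll":0,"jaw":0}]'
python3 - <<'E'
from h import *
s=env.state(); print(s)
n="scene";p,d=env.grab_frame(n); cv2.imwrite(f"pics/{n}2.png",p); np.save(f"{n}2.npy",d)
n="top";p,d=env.grab_frame(n); cv2.imwrite(f"pics/{n}2.png",p); np.save(f"{n}2.npy",d)
a=np.radians(s["ee_rot"][2]); X=np.array([np.cos(a),np.sin(a),0]); Y=np.array([np.sin(a),-np.cos(a),0]);t=s["ee_pos"]
print("outer face bottom L,C,R",proj("scene",[t+59*X+k*Y for k in (-16,0,16)]).round(1).tolist())
print("far finger inner face bottom",proj("scene",[t-45.5*X+k*Y for k in (-16,0,16)]).round(1).tolist())
s=cv2.imread("pics/scene2.png")[90:180,265:365]
cv2.imwrite("pics/c3.png",cv2.resize(s,(800,720)[:2],interpolation=cv2.INTER_CUBIC)[:600])
E
```

```text
time_s: 3.2
ee_pos: [408.8, -232.1, 64.6]
ee_rot: [179.9, 0.0, 76.6]
force: [0.5, 1.0, -1.3]
gripper_width: 91.3
{'time_s': 3.2, 'qpos': array([-3.09874377e+01,  1.79195533e+01,  1.15147252e+02,  1.05847946e-02,
        4.68593508e+01, -1.07601920e+02]), 'qvel': array([-0.1235063 ,  0.16599643,  0.24986372, -0.08791151, -0.0298144 ,
       -0.00443357]), 'effort': array([ 5.33692574e-02, -3.47044086e+01, -1.71155995e+01, -3.95388447e-02,
        6.19887700e-02,  5.63987651e-04]), 'ee_pos': array([ 408.82572782, -232.05800056,   64.57096797]), 'ee_rot': array([1.79927275e+02, 1.49597492e-02, 7.66072400e+01]), 'force': array([ 0.53422315,  0.98202401, -1.32597952]), 'torque': array([ 0.00317278, -0.03075324, -0.01846528]), 'gripper_width': 91.32561561624085}
outer face bottom L,C,R [[323.8, 156.8], [318.3, 158.0], [312.7, 159.2]]
far finger inner face bottom [[311.6, 138.2], [306.4, 139.2], [301.2, 140.2]]
```

View pics/c3.png

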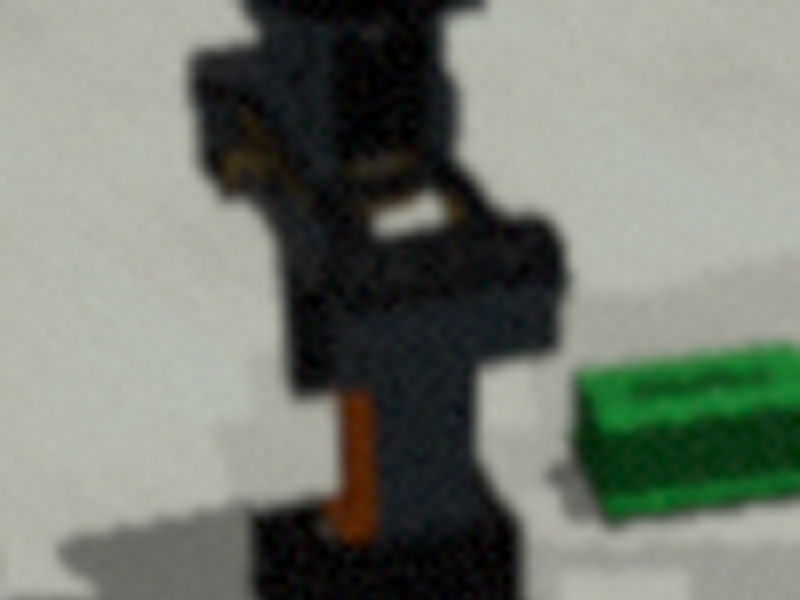

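Scene crop: the fingers straddle the orange handle. The near finger's face spans x = 311.9–324.6, predicted 312.7–323.8, so the camera and robot agree. I'll close gently and read the side force.

```bash
python3 -m pendant '[{"xyz":[0,0,0],"roll":0,"jaw":0.3},{"xyz":[0,0,0],"roll":0,"jaw":0.6},{"xyz":[0,0,0],"roll":0,"jaw":0.7},{"xyz":[0,0,0],"roll":0,"jaw":0.75},{"xyz":[0,0,0],"roll":0,"jaw":0.8},{"xyz":[0,0,0],"roll":0,"jaw":0.9},{"xyz":[0,0,0],"roll":0,"jaw":0.9},{"xyz":[0,0,0],"roll":0,"jaw":0.9}]' 8; python3 -c "
from workcell import env;s=env.state();print(s['force'],s['torque'],s['ee_pos'],s['ee_rot'])"
```

```text
time_s: 4.3
ee_pos: [408.4, -231.9, 63.9]
ee_rot: [-180.0, -0.0, 76.6]
force: [-1.0, -0.3, 0.3]
gripper_width: 17.7
[-1.02932518 -0.30565459  0.30885668] [-0.03982165 -0.05961947  0.03332152] [ 408.37300498 -231.8987419    63.88376369] [-1.79997360e+02 -4.57754574e-03  7.66067020e+01]
```

```bash
python3 -m pendant '[{"xyz":[0,0,0],"roll":0,"jaw":0.9},{"xyz":[0,0,0],"roll":0,"jaw":0.9},{"xyz":[0,0,-0.01],"roll":0,"jaw":0.9},{"xyz":[0,0,-0.025],"roll":0,"jaw":0.9},{"xyz":[0,0,-0.04],"roll":0,"jaw":0.9},{"xyz":[0,0,-0.055],"roll":0,"jaw":0.9},{"xyz":[0,0,-0.07],"roll":0,"jaw":0.9},{"xyz":[0,0,-0.08],"roll":0,"jaw":0.9}]' 35
python3 - <<'E'
from h import *
print(env.state()["force"],env.state()["torque"])
from scipy.optimize import least_squares
for n,b in (("top",(262,115,402,185)),("scene",(230,180,350,310))):
    d=np.load(f"{n}0.npy"); uv,P=cloud(n,d,*b)
    q=P[(P[:,2]>20)&(P[:,2]<30)&(P[:,1]<40)&(P[:,1]>-125)&(P[:,0]>580)&(P[:,0]<690)]
    # direction maximising the two-rail bimodality: split into left/right by current line and fit
    c,th=636.,np.radians(5.3)
    for _ in range(10):
        t=q[:,0]-c-np.tan(th)*q[:,1]; m=(abs(t)>28)&(abs(t)<45)
        s=np.sign(t[m]); A=np.c_[np.ones(m.sum()),q[m,1],s]; x=np.linalg.lstsq(A,q[m,0],rcond=None)[0]; c,th=x[0],np.arctan(x[1])
    print(n,"rails: x0",c.round(1),"yaw",np.degrees(th).round(2),"half",x[2].round(1),m.sum())
    q=P[(P[:,2]>34.5)&(P[:,2]<43)&(P[:,1]<-40)&(P[:,1]>-125)&(abs(P[:,0]-630)<45)]
    print(n,"vial top pts",len(q),q.mean(0).round(1),np.ptp(q,0).round(1))
    q=P[(P[:,2]>53)&(P[:,2]<58)]; r=cv2.minAreaRect(q[q[:,1]>110][:,:2].astype(np.float32)); print(n,"block",np.round(r[0],1),np.round(r[1],1),r[2])
    I=cv2.imread(f"pics/{n}0.png"); H=cv2.cvtColor(I,cv2.COLOR_BGR2HSV)[uv[:,1],uv[:,0]]
    co=(H[:,0]>3)&(H[:,0]<18)&(H[:,1]>100)&(P[:,1]>65)&(P[:,1]<110)&(P[:,2]>15)&(P[:,2]<60); k=P[co]; print(n,"copper",co.sum(),k.mean(0).round(1),k.min(0).round(1),k.max(0).round(1))
E
```

```text
time_s: 5.3
ee_pos: [408.6, -232.0, 145.1]
ee_rot: [179.9, 0.0, 76.6]
force: [0.6, 0.6, -1.7]
gripper_width: 17.7
[ 0.64680316  0.6210977  -1.65912179] [ 0.0435971  -0.01409699 -0.02896426]
top rails: x0 633.9 yaw 4.97 half 35.8 238
top vial top pts 104 [624.2 -89.7  38.6] [62.2 23.8  7.9]
top block [645.8 142.1] [ 61.2 127. ] 88.9987564086914
top copper 31 [638.9  90.8  42.5] [613.8  87.1  27.7] [666.9  94.2  52. ]
scene rails: x0 632.5 yaw 5.23 half 35.8 310
scene vial top pts 164 [623.  -84.3  38.6] [61.8 25.3  8. ]
scene block [645.6 142.7] [ 65.1 125.2] 86.4030532836914
scene copper 144 [641.1  94.1  38.8] [605.2  74.6  17.3] [668.6  99.1  47.4]
```

```bash
python3 -m pendant '[{"xyz":[0.022,0.026,0],"roll":-1,"jaw":0.9},{"xyz":[0.044,0.052,0],"roll":-2,"jaw":0.9},{"xyz":[0.066,0.078,0],"roll":-4,"jaw":0.9},{"xyz":[0.088,0.104,0],"roll":-5,"jaw":0.9},{"xyz":[0.110,0.130,0],"roll":-6,"jaw":0.9},{"xyz":[0.132,0.156,0],"roll":-7,"jaw":0.9},{"xyz":[0.148,0.175,0],"roll":-8,"jaw":0.9},{"xyz":[0.1543,0.1831,0],"roll":-8.3,"jaw":0.9}]'
python3 -m pendant '[{"xyz":[0,0,0],"roll":0,"jaw":0.9},{"xyz":[0,0,0.005],"roll":0,"jaw":0.9},{"xyz":[0,0,0.015],"roll":0,"jaw":0.9},{"xyz":[0,0,0.025],"roll":0,"jaw":0.9},{"xyz":[0,0,0.035],"roll":0,"jaw":0.9},{"xyz":[0,0,0.040],"roll":0,"jaw":0.9},{"xyz":[0,0,0.040],"roll":0,"jaw":0.9},{"xyz":[0,0,0.040],"roll":0,"jaw":0.9}]'
python3 - <<'E'
from h import *
s=env.state(); print(s["ee_pos"],s["ee_rot"])
p,d=env.grab_frame("scene"); np.save("scene3.npy",d)
p2,d2=env.grab_frame("top"); 
a=cv2.resize(p[120:320,200:360],(480,600),interpolation=cv2.INTER_CUBIC); b=cv2.resize(p2[110:210,300:440],(320,229)); 
cv2.imwrite("pics/c4.png",np.hstack([a,np.vstack([b,np.zeros((371,320,3),np.uint8)])]))
E
```

```text
time_s: 6.3
ee_pos: [623.0, -123.5, 143.7]
ee_rot: [-180.0, -0.0, 85.0]
force: [0.5, -0.3, -0.7]
gripper_width: 18.2
time_s: 7.3
ee_pos: [622.6, -124.3, 104.3]
ee_rot: [180.0, 0.0, 84.9]
force: [1.1, -0.1, -0.3]
gripper_width: 17.9
[ 622.58238546 -124.26884079  104.26331551] [1.79955378e+02 1.03629507e-03 8.49077214e+01]
```

View pics/c4.png

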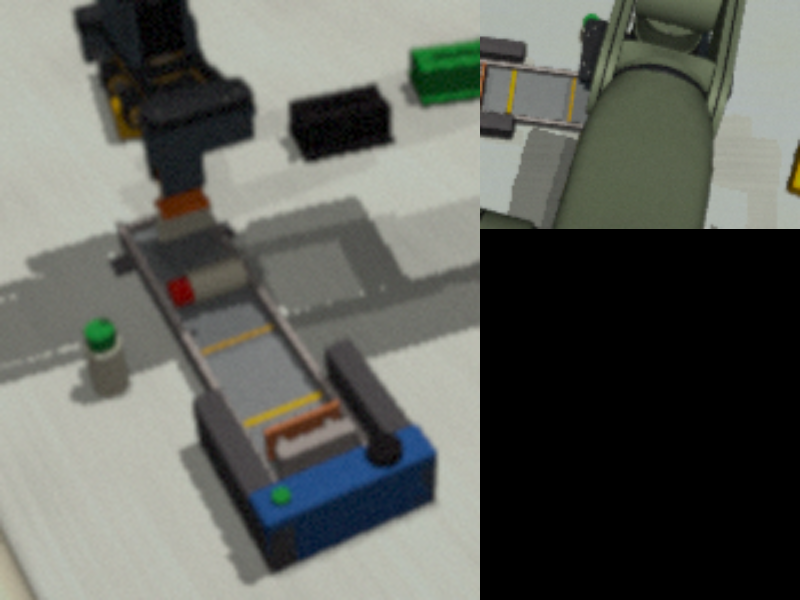

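Scene crop: the blade hangs over the trough at about (185,220), centred, with about 20 mm to the vial. The black stand is empty at (340,120). Next I'll lower it and begin a gentle approach.

```bash
python3 -m pendant '[{"xyz":[0,0,0.010],"roll":0,"jaw":0.9},{"xyz":[0,0,0.020],"roll":0,"jaw":0.9},{"xyz":[0,0,0.030],"roll":0,"jaw":0.9},{"xyz":[0,0,0.034],"roll":0,"jaw":0.9},{"xyz":[0.002,0,0.034],"roll":0,"jaw":0.9},{"xyz":[0.005,0,0.034],"roll":0,"jaw":0.9},{"xyz":[0.008,0,0.034],"roll":0,"jaw":0.9},{"xyz":[0.010,0,0.034],"roll":0,"jaw":0.9}]'
python3 -m pendant '[{"xyz":[0.002,0,0],"roll":0,"jaw":0.9},{"xyz":[0.004,0,0],"roll":0,"jaw":0.9},{"xyz":[0.006,0,0],"roll":0,"jaw":0.9},{"xyz":[0.008,0,0],"roll":0,"jaw":0.9},{"xyz":[0.010,0,0],"roll":0,"jaw":0.9},{"xyz":[0.0125,0,0],"roll":0,"jaw":0.9},{"xyz":[0.0155,0,0],"roll":0,"jaw":0.9},{"xyz":[0.019,0,0],"roll":0,"jaw":0.9}]'
python3 - <<'E'
from h import *
s=env.state(); print(s["ee_pos"],s["force"])
p,d=env.grab_frame("scene"); uv,P=cloud("scene",d,230,180,350,310)
q=P[(P[:,2]>34.5)&(P[:,2]<43)&(P[:,1]<45)&(P[:,1]>-125)&(abs(P[:,0]-630)<50)]
H=cv2.cvtColor(p,cv2.COLOR_BGR2HSV)[uv[:,1],uv[:,0]]
red=((H[:,0]<8)|(H[:,0]>172))&(H[:,1]>130)&(H[:,2]>70)&(P[:,1]<60); print(len(q),q.mean(0).round(1),"red",P[red].mean(0).round(1),red.sum())
cv2.imwrite("pics/c5.png",cv2.resize(p[150:300,220:360],(560,600),interpolation=cv2.INTER_CUBIC))
E
```

```text
time_s: 8.4
ee_pos: [623.3, -114.0, 70.2]
ee_rot: [180.0, -0.0, 84.9]
force: [0.3, 0.3, -0.6]
gripper_width: 18.0
time_s: 9.4
ee_pos: [624.8, -95.1, 69.9]
ee_rot: [-180.0, -0.0, 84.9]
force: [0.9, -0.2, -1.4]
gripper_width: 17.8
[624.84036942 -95.09984558  69.90201287] [ 0.90957955 -0.22495156 -1.42447383]
199 [623.5 -77.   38.7] red [648.4 -74.2  32.7] 64
```

View pics/c5.png

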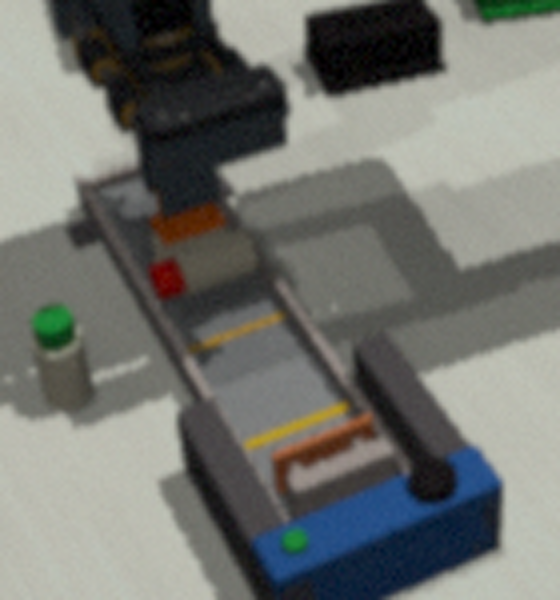

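The vial (scene y −77, moved +7) is in contact with the blade at −95 and sits square across the trough. I'll roll it on.

```bash
python3 -m pendant '[{"xyz":[0.004,0,0],"roll":0,"jaw":0.9},{"xyz":[0.009,0,0],"roll":0,"jaw":0.9},{"xyz":[0.014,0,0],"roll":0,"jaw":0.9},{"xyz":[0.019,0,0],"roll":0,"jaw":0.9},{"xyz":[0.024,0,0],"roll":0,"jaw":0.9},{"xyz":[0.029,0,0],"roll":0,"jaw":0.9},{"xyz":[0.034,0,0],"roll":0,"jaw":0.9},{"xyz":[0.039,0,0],"roll":0,"jaw":0.9}]'
python3 -m pendant '[{"xyz":[0.005,0,0],"roll":0,"jaw":0.9},{"xyz":[0.010,0,0],"roll":0,"jaw":0.9},{"xyz":[0.015,0,0],"roll":0,"jaw":0.9},{"xyz":[0.020,0,0],"roll":0,"jaw":0.9},{"xyz":[0.025,0,0],"roll":0,"jaw":0.9},{"xyz":[0.030,0,0],"roll":0,"jaw":0.9},{"xyz":[0.035,0,0],"roll":0,"jaw":0.9},{"xyz":[0.040,0,0],"roll":0,"jaw":0.9}]'
python3 -m pendant '[{"xyz":[0.005,0,0],"roll":0,"jaw":0.9},{"xyz":[0.010,0,0],"roll":0,"jaw":0.9},{"xyz":[0.015,0,0],"roll":0,"jaw":0.9},{"xyz":[0.020,0,0],"roll":0,"jaw":0.9},{"xyz":[0.025,0,0],"roll":0,"jaw":0.9},{"xyz":[0.029,0,0],"roll":0,"jaw":0.9},{"xyz":[0.032,0,0],"roll":0,"jaw":0.9},{"xyz":[0.034,0,0],"roll":0,"jaw":0.9}]'
cat > v.py <<'E'
from h import *
import sys
s=env.state(); print(s["ee_pos"],s["force"],s["ee_rot"])
p,d=env.grab_frame("scene"); uv,P=cloud("scene",d,230,180,350,310)
H=cv2.cvtColor(p,cv2.COLOR_BGR2HSV)[uv[:,1],uv[:,0]]
y=s["ee_pos"][1]; q=P[(P[:,2]>34.5)&(P[:,2]<43)&(P[:,1]<y+34)&(P[:,1]>y+3)&(abs(P[:,0]-640)<36)]
red=((H[:,0]<8)|(H[:,0]>172))&(H[:,1]>130)&(H[:,2]>60); k=P[red]; print("vial",len(q),q.mean(0).round(1),"red",np.median(k,0).round(1),red.sum())
cv2.imwrite(f"pics/{sys.argv[1]}.png",cv2.resize(p[190:310,230:360],(650,600),interpolation=cv2.INTER_CUBIC))
E
python3 v.py c6
```

```text
time_s: 10.45
ee_pos: [628.3, -56.1, 69.9]
ee_rot: [180.0, -0.0, 84.9]
force: [-0.5, -1.5, -0.7]
gripper_width: 18.1
time_s: 11.45
ee_pos: [631.9, -16.3, 70.0]
ee_rot: [180.0, -0.0, 84.9]
force: [-0.5, 0.6, -0.6]
gripper_width: 18.0
time_s: 12.45
ee_pos: [634.9, 17.4, 69.9]
ee_rot: [-180.0, -0.0, 84.9]
force: [0.6, 0.3, -0.7]
gripper_width: 17.9
[634.8505456   17.39785666  69.92418014] [ 0.62539322  0.29326695 -0.69207201] [-1.79997765e+02 -4.57938467e-03  8.49074651e+01]
vial 207 [632.3  37.4  38.9] red [657.9  39.1  33.9] 82
```

View pics/c6.png

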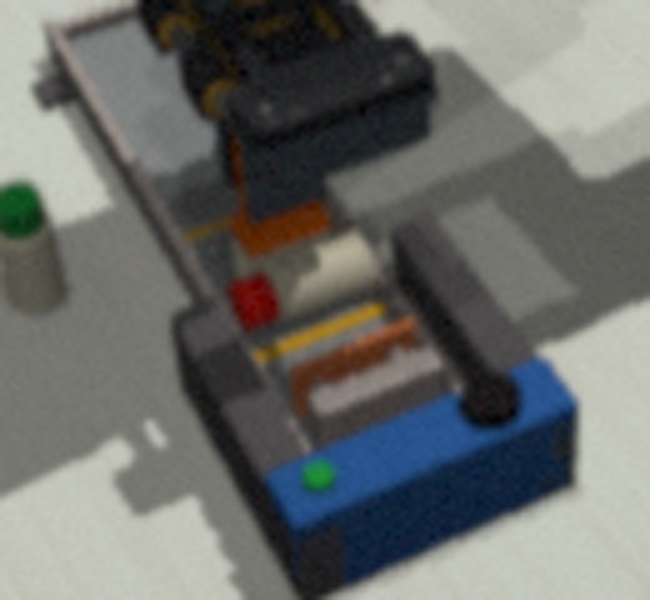

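Scene crop: the vial at about (300,280) is square, just short of the yellow sill (320,335). The blade is behind it. Now I'll creep it over the sill.

```bash
python3 - <<'E'
from workcell import env
import numpy as np
f=[]
for i in range(6):
    f.append(env.state()["force"]); env.grab_frame("scene")
print(np.mean(f,0),np.std(f,0))
E
python3 -m pendant '[{"xyz":[0.002,0,0],"roll":0,"jaw":0.9},{"xyz":[0.004,0,0],"roll":0,"jaw":0.9},{"xyz":[0.006,0,0],"roll":0,"jaw":0.9},{"xyz":[0.008,0,0],"roll":0,"jaw":0.9},{"xyz":[0.010,0,0],"roll":0,"jaw":0.9},{"xyz":[0.012,0,0],"roll":0,"jaw":0.9},{"xyz":[0.0135,0,0],"roll":0,"jaw":0.9},{"xyz":[0.015,0,0],"roll":0,"jaw":0.9}]'
python3 -m pendant '[{"xyz":[0.0015,0,0],"roll":0,"jaw":0.9},{"xyz":[0.003,0,0],"roll":0,"jaw":0.9},{"xyz":[0.0045,0,0],"roll":0,"jaw":0.9},{"xyz":[0.006,0,0],"roll":0,"jaw":0.9},{"xyz":[0.0075,0,0],"roll":0,"jaw":0.9},{"xyz":[0.009,0,0],"roll":0,"jaw":0.9},{"xyz":[0.0105,0,0],"roll":0,"jaw":0.9},{"xyz":[0.012,0,0],"roll":0,"jaw":0.9}]'
python3 v.py c7
```

```text
[ 0.23341731 -0.1988951  -0.84984937] [0.27314034 0.56496225 0.38953963]
time_s: 13.8
ee_pos: [636.2, 32.3, 69.9]
ee_rot: [-180.0, -0.0, 84.9]
force: [-0.9, 0.2, -1.0]
gripper_width: 17.6
time_s: 14.8
ee_pos: [637.3, 44.2, 70.0]
ee_rot: [180.0, -0.0, 84.9]
force: [0.7, -0.4, -1.1]
gripper_width: 17.7
[637.28281081  44.22704511  69.95668968] [ 0.70934135 -0.43908978 -1.11630799] [ 1.79996202e+02 -5.17259809e-03  8.49051867e+01]
vial 87 [639.7  71.   39.2] red [665.2  77.8  37.2] 65
```

View pics/c7.png

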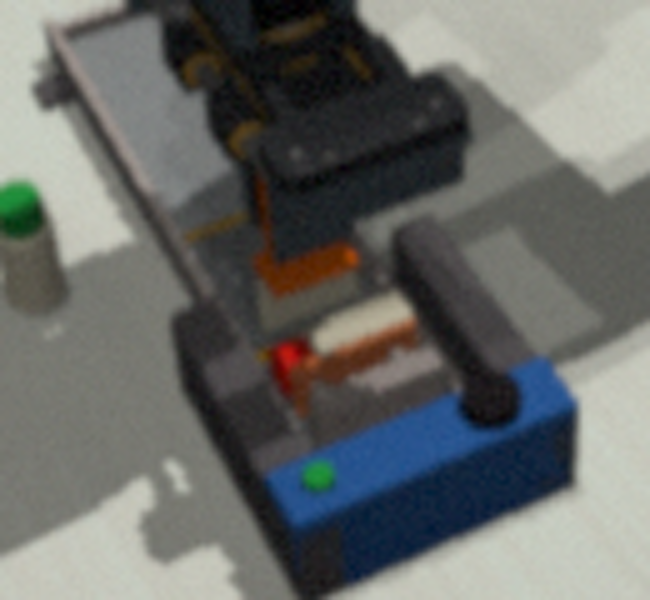

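Crop: the vial lies past the sill at about (345,340), near the copper plate, with the blade about 14 mm behind. Next I'll close most of the gap, then creep with force averaging.

```bash
cat > f.py <<'E'
from workcell import env
import numpy as np,sys
f=[];y=[]
for i in range(int(sys.argv[1])):
    env.grab_frame("scene"); s=env.state(); f.append(s["force"]); y.append(s["ee_pos"])
f=np.array(f);y=np.array(y);u=np.array([.0889,.996,0])
print("push N (raw)",(-f@u).mean().round(2),"sd",(f@u).std().round(2),"s",(y@u).mean().round(2),"z",y[:,2].mean().round(2),"fz",f[:,2].mean().round(2),"t",s["time_s"],"ry",s["ee_rot"].round(2))
E
python3 -m pendant '[{"xyz":[0.0015,0,0],"roll":0,"jaw":0.9},{"xyz":[0.003,0,0],"roll":0,"jaw":0.9},{"xyz":[0.0045,0,0],"roll":0,"jaw":0.9},{"xyz":[0.006,0,0],"roll":0,"jaw":0.9},{"xyz":[0.007,0,0],"roll":0,"jaw":0.9},{"xyz":[0.008,0,0],"roll":0,"jaw":0.9},{"xyz":[0.009,0,0],"roll":0,"jaw":0.9},{"xyz":[0.010,0,0],"roll":0,"jaw":0.9}]'
python3 f.py 8
python3 -m pendant '[{"xyz":[0.0005,0,0],"roll":0,"jaw":0.9},{"xyz":[0.001,0,0],"roll":0,"jaw":0.9},{"xyz":[0.0015,0,0],"roll":0,"jaw":0.9},{"xyz":[0.002,0,0],"roll":0,"jaw":0.9},{"xyz":[0.002,0,0],"roll":0,"jaw":0.9},{"xyz":[0.002,0,0],"roll":0,"jaw":0.9},{"xyz":[0.002,0,0],"roll":0,"jaw":0.9},{"xyz":[0.002,0,0],"roll":0,"jaw":0.9}]'
python3 f.py 6
```

```text
time_s: 15.85
ee_pos: [638.2, 54.1, 70.0]
ee_rot: [180.0, -0.0, 84.9]
force: [-0.2, 1.2, -0.9]
gripper_width: 17.7
push N (raw) -0.26 sd 0.48 s 110.63 z 69.94 fz -1.03 t 16.25 ry [-180.    -0.    84.9]
time_s: 17.25
ee_pos: [638.3, 56.1, 70.0]
ee_rot: [180.0, -0.0, 84.9]
force: [-0.2, 0.1, -0.9]
gripper_width: 17.8
push N (raw) -0.1 sd 0.71 s 112.6 z 69.94 fz -0.87 t 17.55 ry [-1.80e+02 -1.00e-02  8.49e+01]
```

```bash
python3 -m pendant '[{"xyz":[0.0003,0,0],"roll":0,"jaw":0.9},{"xyz":[0.0006,0,0],"roll":0,"jaw":0.9},{"xyz":[0.0009,0,0],"roll":0,"jaw":0.9},{"xyz":[0.0012,0,0],"roll":0,"jaw":0.9},{"xyz":[0.0015,0,0],"roll":0,"jaw":0.9},{"xyz":[0.0015,0,0],"roll":0,"jaw":0.9},{"xyz":[0.0015,0,0],"roll":0,"jaw":0.9},{"xyz":[0.0015,0,0],"roll":0,"jaw":0.9}]'
python3 f.py 5
```

```text
time_s: 18.55
ee_pos: [638.5, 57.6, 69.9]
ee_rot: [-180.0, -0.0, 84.9]
force: [-0.5, 0.3, -1.2]
gripper_width: 17.7
push N (raw) 0.08 sd 0.42 s 114.1 z 69.94 fz -0.92 t 18.8 ry [-180.     -0.     84.91]
```

```bash
python3 -m pendant '[{"xyz":[0.0003,0,0],"roll":0,"jaw":0.9},{"xyz":[0.0006,0,0],"roll":0,"jaw":0.9},{"xyz":[0.0009,0,0],"roll":0,"jaw":0.9},{"xyz":[0.0012,0,0],"roll":0,"jaw":0.9},{"xyz":[0.0015,0,0],"roll":0,"jaw":0.9},{"xyz":[0.0015,0,0],"roll":0,"jaw":0.9},{"xyz":[0.0015,0,0],"roll":0,"jaw":0.9},{"xyz":[0.0015,0,0],"roll":0,"jaw":0.9}]'
python3 f.py 5
```

```text
time_s: 19.8
ee_pos: [638.6, 59.0, 69.9]
ee_rot: [180.0, -0.0, 84.9]
force: [-0.2, -0.7, -0.9]
gripper_width: 17.6
push N (raw) -0.0 sd 0.58 s 115.59 z 69.93 fz -0.77 t 20.05 ry [180.   -0.   84.9]
```

```bash
python3 -m pendant '[{"xyz":[0.0003,0,0],"roll":0,"jaw":0.9},{"xyz":[0.0006,0,0],"roll":0,"jaw":0.9},{"xyz":[0.0009,0,0],"roll":0,"jaw":0.9},{"xyz":[0.0012,0,0],"roll":0,"jaw":0.9},{"xyz":[0.0015,0,0],"roll":0,"jaw":0.9},{"xyz":[0.0015,0,0],"roll":0,"jaw":0.9},{"xyz":[0.0015,0,0],"roll":0,"jaw":0.9},{"xyz":[0.0015,0,0],"roll":0,"jaw":0.9}]'
python3 f.py 6
```

```text
time_s: 21.05
ee_pos: [638.7, 60.4, 69.9]
ee_rot: [-180.0, 0.0, 84.9]
force: [-0.0, -1.4, 0.1]
gripper_width: 17.6
push N (raw) 1.04 sd 0.47 s 116.97 z 69.95 fz -0.78 t 21.35 ry [-1.80e+02  1.00e-02  8.49e+01]
```

```bash
python3 -m pendant '[{"xyz":[0.0002,0,0],"roll":0,"jaw":0.9},{"xyz":[0.0004,0,0],"roll":0,"jaw":0.9},{"xyz":[0.0006,0,0],"roll":0,"jaw":0.9},{"xyz":[0.0008,0,0],"roll":0,"jaw":0.9},{"xyz":[0.001,0,0],"roll":0,"jaw":0.9},{"xyz":[0.001,0,0],"roll":0,"jaw":0.9},{"xyz":[0.001,0,0],"roll":0,"jaw":0.9},{"xyz":[0.001,0,0],"roll":0,"jaw":0.9}]'
python3 f.py 8
```

```text
time_s: 22.35
ee_pos: [638.8, 61.3, 69.9]
ee_rot: [-180.0, 0.0, 84.9]
force: [-0.7, -4.2, -0.3]
gripper_width: 17.8
push N (raw) 4.43 sd 0.33 s 117.96 z 69.93 fz -0.2 t 22.75 ry [-180.      0.     84.91]
```

The push is about 4.5 N, on target. Holding.

```bash
python3 -m pendant '[{"xyz":[0,0,0],"roll":0,"jaw":0.9},{"xyz":[0,0,0],"roll":0,"jaw":0.9},{"xyz":[0,0,0],"roll":0,"jaw":0.9},{"xyz":[0,0,0],"roll":0,"jaw":0.9},{"xyz":[0,0,0],"roll":0,"jaw":0.9},{"xyz":[0,0,0],"roll":0,"jaw":0.9},{"xyz":[0,0,0],"roll":0,"jaw":0.9},{"xyz":[0,0,0],"roll":0,"jaw":0.9}]'
python3 f.py 6
python3 -m pendant '[{"xyz":[0,0,0],"roll":0,"jaw":0.9},{"xyz":[0,0,0],"roll":0,"jaw":0.9},{"xyz":[0,0,0],"roll":0,"jaw":0.9},{"xyz":[0,0,0],"roll":0,"jaw":0.9},{"xyz":[0,0,0],"roll":0,"jaw":0.9},{"xyz":[0,0,0],"roll":0,"jaw":0.9},{"xyz":[0,0,0],"roll":0,"jaw":0.9},{"xyz":[0,0,0],"roll":0,"jaw":0.9}]'
python3 f.py 6; python3 v.py c8
```

```text
time_s: 23.75
ee_pos: [638.8, 61.5, 69.9]
ee_rot: [-180.0, -0.0, 84.9]
force: [-0.6, -4.3, 0.2]
gripper_width: 18.0
push N (raw) 4.83 sd 0.31 s 118.08 z 69.94 fz -0.17 t 24.05 ry [180.    -0.    84.91]
time_s: 25.05
ee_pos: [638.8, 61.6, 69.9]
ee_rot: [180.0, -0.0, 84.9]
force: [-1.0, -4.4, 0.6]
gripper_width: 17.6
push N (raw) 4.75 sd 0.34 s 118.08 z 69.94 fz -0.35 t 25.35 ry [-180.    -0.    84.9]
[638.795531    61.52514552  69.94185516] [-0.37108853 -3.99548397  0.05316207] [-1.79998642e+02 -2.78271075e-03  8.49043147e+01]
vial 201 [639.6  80.7  39.4] red [664.1  78.8  37.1] 54
```

```bash
python3 -m pendant '[{"xyz":[-0.0003,0,0],"roll":0,"jaw":0.9},{"xyz":[-0.0006,0,0],"roll":0,"jaw":0.9},{"xyz":[-0.0009,0,0],"roll":0,"jaw":0.9},{"xyz":[-0.0012,0,0],"roll":0,"jaw":0.9},{"xyz":[-0.0016,0,0],"roll":0,"jaw":0.9},{"xyz":[-0.002,0,0],"roll":0,"jaw":0.9},{"xyz":[-0.003,0,0],"roll":0,"jaw":0.9},{"xyz":[-0.004,0,0],"roll":0,"jaw":0.9}]'
python3 f.py 2
python3 -m pendant '[{"xyz":[-0.0015,0,0],"roll":0,"jaw":0.9},{"xyz":[-0.003,0,0],"roll":0,"jaw":0.9},{"xyz":[-0.005,0,0],"roll":0,"jaw":0.9},{"xyz":[-0.008,0,0],"roll":0,"jaw":0.9},{"xyz":[-0.012,0,0],"roll":0,"jaw":0.9},{"xyz":[-0.017,0,0],"roll":0,"jaw":0.9},{"xyz":[-0.023,0,0],"roll":0,"jaw":0.9},{"xyz":[-0.030,0,0],"roll":0,"jaw":0.9}]'
python3 v.py c9
```

```text
time_s: 26.4
ee_pos: [638.6, 57.8, 70.0]
ee_rot: [180.0, -0.0, 84.9]
force: [-0.1, 0.1, -1.2]
gripper_width: 17.8
push N (raw) 0.48 sd 0.46 s 114.14 z 69.95 fz -1.09 t 26.5 ry [ 1.800e+02 -2.000e-02  8.489e+01]
time_s: 27.5
ee_pos: [635.7, 27.2, 69.9]
ee_rot: [-180.0, -0.0, 84.9]
force: [0.4, 0.1, -0.8]
gripper_width: 18.1
[635.73771272  27.19369933  69.93014071] [ 0.37864573  0.11965648 -0.84503436] [-1.79998454e+02 -3.04596351e-03  8.49039884e+01]
vial 8 [621.8  31.7  36.7] red [663.7  77.5  37.4] 66
```

View pics/c9.png

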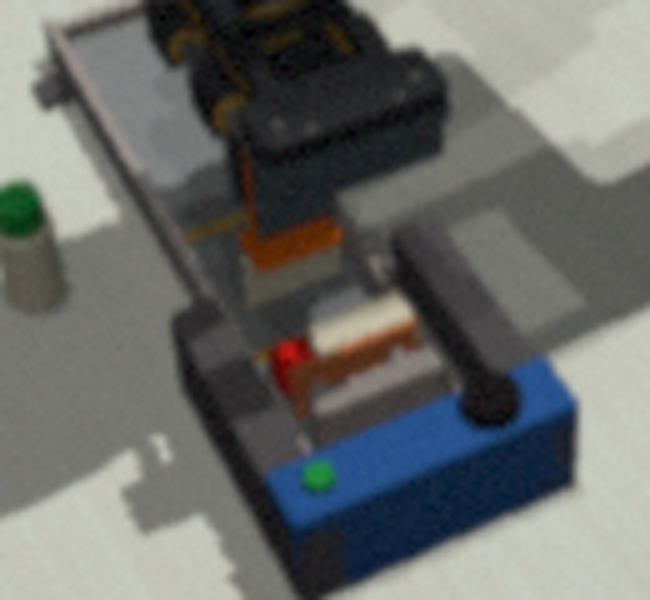

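Crop: the vial rests past the sill against the plate at about (345,335), and the blade at (295,280) is well clear of it. I'll lift out and return to the home pose.

```bash
python3 -m pendant '[{"xyz":[-0.003,0,-0.005],"roll":0,"jaw":0.9},{"xyz":[-0.006,0,-0.015],"roll":0,"jaw":0.9},{"xyz":[-0.010,0,-0.027],"roll":0,"jaw":0.9},{"xyz":[-0.010,0,-0.040],"roll":0,"jaw":0.9},{"xyz":[-0.010,0,-0.053],"roll":0,"jaw":0.9},{"xyz":[-0.010,0,-0.065],"roll":0,"jaw":0.9},{"xyz":[-0.010,0,-0.072],"roll":0,"jaw":0.9},{"xyz":[-0.010,0,-0.074],"roll":0,"jaw":0.9}]'
python3 -m pendant '[{"xyz":[-0.030,-0.022,0],"roll":1,"jaw":0.9},{"xyz":[-0.070,-0.053,0],"roll":2,"jaw":0.9},{"xyz":[-0.110,-0.083,0],"roll":3,"jaw":0.9},{"xyz":[-0.150,-0.113,0],"roll":4,"jaw":0.9},{"xyz":[-0.190,-0.144,0],"roll":6,"jaw":0.9},{"xyz":[-0.230,-0.174,0],"roll":7,"jaw":0.9},{"xyz":[-0.260,-0.196,0],"roll":8,"jaw":0.9},{"xyz":[-0.2688,-0.2034,0],"roll":8.3,"jaw":0.9}]'
python3 -m pendant '[{"xyz":[0,0,0],"roll":0,"jaw":0.9},{"xyz":[0,0,0.01],"roll":0,"jaw":0.9},{"xyz":[0,0,0.02],"roll":0,"jaw":0.9},{"xyz":[0,0,0.03],"roll":0,"jaw":0.9},{"xyz":[0,0,0.04],"roll":0,"jaw":0.9},{"xyz":[0,0,0.045],"roll":0,"jaw":0.9},{"xyz":[0,0,0.045],"roll":0,"jaw":0.9},{"xyz":[0,0,0.045],"roll":0,"jaw":0.9}]'
python3 - <<'E'
from h import *
s=env.state(); print(s["ee_pos"],s["ee_rot"],s["force"])
p,d=env.grab_frame("scene")
cv2.imwrite("pics/c10.png",cv2.resize(p[90:180,265:365],(660,594),interpolation=cv2.INTER_CUBIC))
E
```

```text
time_s: 28.55
ee_pos: [635.1, 17.8, 144.5]
ee_rot: [180.0, -0.0, 84.9]
force: [-0.9, 1.0, -0.9]
gripper_width: 17.7
time_s: 29.55
ee_pos: [407.0, -232.9, 143.7]
ee_rot: [-180.0, -0.0, 76.4]
force: [0.0, 0.9, -1.0]
gripper_width: 18.1
time_s: 30.55
ee_pos: [408.7, -232.2, 99.2]
ee_rot: [180.0, 0.0, 76.6]
force: [0.7, -0.6, -1.2]
gripper_width: 17.9
[ 408.66593563 -232.15556885   99.1740482 ] [1.79961588e+02 6.88218226e-03 7.65962115e+01] [ 0.70684421 -0.58534917 -1.17456871]
```

View pics/c10.png

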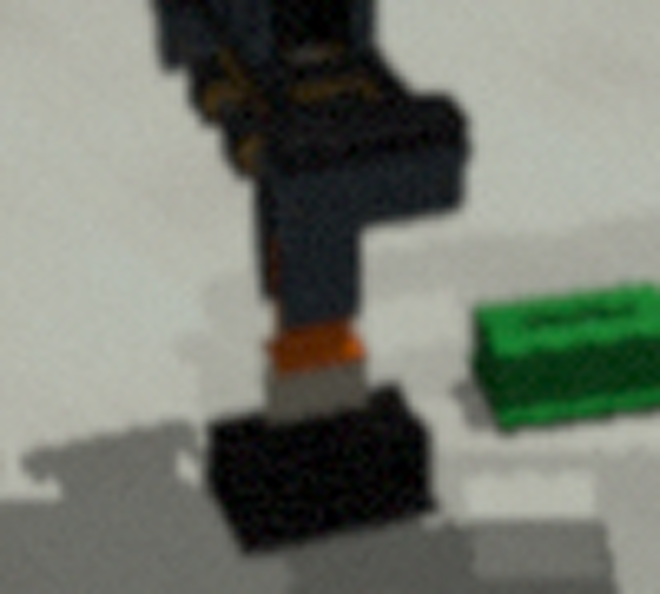

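Crop: the paddle is upright, with the blade just above the stand's slot at about (317,415). I'll lower it slowly, watching the force.

```bash
python3 -m pendant '[{"xyz":[0,0,0.003],"roll":0,"jaw":0.9},{"xyz":[0,0,0.006],"roll":0,"jaw":0.9},{"xyz":[0,0,0.009],"roll":0,"jaw":0.9},{"xyz":[0,0,0.011],"roll":0,"jaw":0.9},{"xyz":[0,0,0.013],"roll":0,"jaw":0.9},{"xyz":[0,0,0.015],"roll":0,"jaw":0.9},{"xyz":[0,0,0.015],"roll":0,"jaw":0.9},{"xyz":[0,0,0.015],"roll":0,"jaw":0.9}]'; python3 f.py 3
```

```text
time_s: 31.6
ee_pos: [408.5, -232.0, 84.0]
ee_rot: [180.0, -0.0, 76.6]
force: [0.2, -0.4, -1.0]
gripper_width: 17.8
push N (raw) 0.06 sd 0.23 s -194.74 z 83.99 fz -0.94 t 31.75 ry [179.99  -0.    76.61]
```

The blade is in the slot with no contact force. I'll go on down to home.

```bash
python3 -m pendant '[{"xyz":[0,0,0.004],"roll":0,"jaw":0.9},{"xyz":[0,0,0.008],"roll":0,"jaw":0.9},{"xyz":[0,0,0.012],"roll":0,"jaw":0.9},{"xyz":[0,0,0.015],"roll":0,"jaw":0.9},{"xyz":[0,0,0.018],"roll":0,"jaw":0.9},{"xyz":[0,0,0.0195],"roll":0,"jaw":0.9},{"xyz":[0,0,0.0195],"roll":0,"jaw":0.9},{"xyz":[0,0,0.0195],"roll":0,"jaw":0.9}]'; python3 f.py 3
```

```text
time_s: 32.75
ee_pos: [408.5, -232.0, 64.5]
ee_rot: [180.0, -0.0, 76.6]
force: [-0.4, -0.3, -0.8]
gripper_width: 17.8
push N (raw) -0.66 sd 0.52 s -194.74 z 64.53 fz -0.55 t 32.9 ry [179.99  -0.    76.61]
```

```bash
python3 -m pendant '[{"xyz":[0,0,0.0005],"roll":0,"jaw":0.9},{"xyz":[0,0,0.0005],"roll":0,"jaw":0.79},{"xyz":[0,0,0.0005],"roll":0,"jaw":0.77},{"xyz":[0,0,0.0005],"roll":0,"jaw":0.72},{"xyz":[0,0,0.0005],"roll":0,"jaw":0.65},{"xyz":[0,0,0.0005],"roll":0,"jaw":0.55},{"xyz":[0,0,0.0005],"roll":0,"jaw":0.45},{"xyz":[0,0,0.0005],"roll":0,"jaw":0.4}]' 10
python3 -m pendant '[{"xyz":[0,0,0.0],"roll":0,"jaw":0.4},{"xyz":[0,0,-0.010],"roll":0,"jaw":0.4},{"xyz":[0,0,-0.025],"roll":0,"jaw":0.4},{"xyz":[0,0,-0.045],"roll":0,"jaw":0.4},{"xyz":[0,0,-0.07],"roll":0,"jaw":0.4},{"xyz":[0,0,-0.10],"roll":0,"jaw":0.4},{"xyz":[0,0,-0.13],"roll":0,"jaw":0.4},{"xyz":[0,0,-0.16],"roll":0,"jaw":0.4}]'
python3 -m pendant '[{"xyz":[0.01,-0.02,-0.02],"roll":0,"jaw":0.4},{"xyz":[0.04,-0.04,-0.04],"roll":0,"jaw":0.4},{"xyz":[0.08,-0.05,-0.06],"roll":0,"jaw":0.4},{"xyz":[0.12,-0.05,-0.06],"roll":0,"jaw":0.4},{"xyz":[0.16,-0.05,-0.06],"roll":0,"jaw":0.4},{"xyz":[0.18,-0.05,-0.06],"roll":0,"jaw":0.4},{"xyz":[0.18,-0.05,-0.06],"roll":0,"jaw":0.4},{"xyz":[0.18,-0.05,-0.06],"roll":0,"jaw":0.4}]'
python3 - <<'E'
from h import *
print(env.state()["qvel"].round(2))
p,d=env.grab_frame("scene"); uv,P=cloud("scene",d,290,125,335,178)
for nm,z0,z1 in (("stand",32,43),("handle",75,120)):
    q=P[(P[:,2]>z0)&(P[:,2]<z1)]; r=cv2.minAreaRect(q[:,:2].astype(np.float32)); print(nm,len(q),q[:,2].max().round(1),np.round(r[0],1),np.round(r[1],1),round(r[2],1))
uv,P=cloud("scene",d,230,180,350,310);q=P[(P[:,2]>34.5)&(P[:,2]<43)&(P[:,1]<92)&(P[:,1]>60)&(abs(P[:,0]-640)<30)]; print("vial",q.mean(0).round(1),len(q),q[:,2].max())
cv2.imwrite("pics/c11.png",cv2.resize(p[110:310,230:390],(480,600),interpolation=cv2.INTER_CUBIC))
E
```

```text
time_s: 33.9
ee_pos: [408.4, -232.0, 63.9]
ee_rot: [-180.0, -0.0, 76.6]
force: [0.9, -0.3, -0.0]
gripper_width: 54.3
time_s: 34.9
ee_pos: [408.3, -231.9, 225.7]
ee_rot: [179.9, 0.0, 76.6]
force: [0.6, -0.6, -0.3]
gripper_width: 55.0
time_s: 35.9
ee_pos: [401.3, -45.8, 284.3]
ee_rot: [180.0, 0.0, 76.6]
force: [0.5, 1.0, -0.7]
gripper_width: 54.3
[-0.77  0.27  0.22  0.15 -0.25  0.06]
stand 243 43.0 [ 406.  -230.4] [48.4 91.1] 77.5
handle 136 108.1 [ 407.2 -228.5] [21.6 31.3] 73.3
vial [640.   78.1  39.5] 164 42.578927599613166
```

View pics/c11.png

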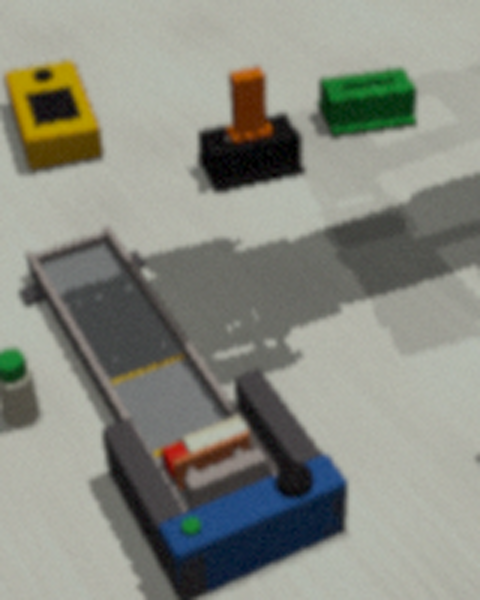

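The paddle stands upright in the black stand at (248,105), and the vial lies past the sill against the plate at (205,445). Nothing else has moved. Handing in.

```bash
python3 -c "
from workcell import env; print(env.job_done(), env.state()['time_s'])"
```

```text
the job is handed in; nothing more can be done
the job is handed in; nothing more can be done
```

I handed the job in at about 36 s of the 72 s allowed; no verdict was reported. I lifted the paddle out of the black stand and rolled the vial over the sill with the blade alone. I held it against the copper plate for about 3 s, backed off slowly and put the paddle back.

**Push force:** The averaged wrist readings during the hold were 4.4, 4.8 and 4.75 N, with an offset of about 0.1 N. This is the wrist force, not the contact force itself, and single readings scatter by about 0.5 N. The push never read anywhere near 9 N.

**Last checks, by scene camera:**
- **Paddle:** it is upright and seated, with its top at 108 mm and the handle in the slot to within 2–3 mm. It went in without any contact force.
- **Vial:** it lies about 25 mm past the sill's crest, against the plate.
- **Bystanders:** the spare vial and meter in the final crop look unmoved. I did not re-image the pipette box and rack, but the arm never touched anything near them.
- **Robot:** it was clear of everything.

**Disagreements:** the two cameras differed by 3–5 mm. Before the grasp the scene camera matched the arm's own readings. I did not measure the vial's speed; I only kept the blade slow, and over the sill the vial rolled roughly 14 mm ahead of the blade to the plate.

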